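Stand the toppled carburettor up and close the turntable jaw on it

ROBOT

A 7-joint arm with a two-finger parallel gripper is mounted at the origin on the work surface. World frame = base frame: x ahead of the robot, y to its left, z up, the work surface at z = 0. Lengths are in m, angles in rad, forces in N, time in s.
With the tool pointing down it reaches from about 0.425 to 0.95 m from the base axis. Payload 16.7 kg.
Tool frame: the origin (TCP) lies between the finger pads; the fingertips stand 17 mm ahead of it and the grasp point (between the pads) lies 2 mm behind it; z points along the fingers, y is the line along which they close (so a half turn about z gives the same grasp; the last joint's range is limited). The gripper opens to 94 mm and grips with 3 to 60 N. Pads are 16 mm wide; open, the fingers measure 119 mm over their backs; the gripper's body (75 mm by 177 mm) begins 78 mm behind the grasp point.
Start: joints at [-1.466, 0.426, 0.074, 1.606, -0.034, 1.111, -0.067], TCP at [0.17, 0.653, 0.222] pointing down, gripper open.
Joint ranges: [-2.85, 2.85], [-0.5, 2.14], [-1.23, 1.37], [0.21, 2.46], [-1.02, 4.16], [0.16, 2.05], [-2.73, 2.73]. Speed limits (rad/s): [1.89, 1.89, 2.39, 2.39, 3.01, 3.01, 3.01].

INTERFACE

Orientations are given as a rotation vector (axis times angle).
In Python, from cell import get_state, camera, get_calibration, finish_job gives the robot as it stands.
- The arm moves only by the tool move_arm, never from a script. Its argument "moves" is a list of rows, each an object with "rot": the turn, a rotation vector about the tool's x, y, z in rad, a list of three; "delta_pos": the shift along the tool's x, y, z in m, a list of three; "hand": the opening, from 0 (shut) to 1 (fully open). In form: [{"rot": [wx, wy, wz], "delta_pos": [dx, dy, dz], "hand": hand}, ...]. A call has 1 to 20 rows; each row shifts and turns the commanded pose from where the row before left it, along the tool's axes as they then stand; what a row does not reach is not made up. A row lasts 1/12 s, in which the tool goes at most 41.7 mm and 7.16 degrees, less where a joint would pass 70% of its speed; a pose out of reach is approached as far as the arm can. A call is refused whole if a number of a shift passes 0.0417 or a number of a turn 0.125, either way. A call with a gripper value outside its range is refused whole. The fingers move at their own pace and stop on an object; "grip_force" is the grip in N (left out, the last holds). Time passes only in rows, so rows that do not move let the fingers close. It gives the time, the measured TCP pose, the force, the opening and the grip force at its end, in the units of the state.
- get_state(): the state, without advancing time (a new reading comes with each control period).
- camera(name): name is "scene" or "top" or "wrist"; returns (picture, depth): 480x640x3 uint8, blue, green, red; 480x640 float32, m along the optical axis (not along the pixel's ray), 0 where there is no reading.
- get_calibration(name): a dict with "fx", "fy", "cx", "cy" (pixels), "rvec" (rotation vector, rad) and "tvec" (3), from world to camera coordinates, as OpenCV has them; the wrist camera has in their place "hand_eye" (4x4, takes a point from camera to tool coordinates, whose origin is the TCP and whose axes are the flange's). Camera axes: x right, y down, z forward; pixel columns grow to the right and rows downward; lengths in m; the calibration is good to about 2 mm. A picture is of the moment at which its call begins: read the wrist's pose just before it. get_calibration takes no time and is no camera call.
- finish_job(): hands the job in; it is judged then, once.
The state is a dict: "time": time; "joint_pos": joint angles; "dq": joint speeds; "tau": joint torques, N m; "tool_pos": TCP position; "tcp_rot": TCP orientation; "ft_force": force on the tool from outside, world axes, zero at the start; "ft_torque": the same for the moment, N m; "grip_width": finger opening in m; "finger_force": force on a finger pad.
Only numpy, scipy, OpenCV 4.12 (cv2) and the standard library are available. Lean on these libraries where they do the work, as an engineer would, in place of code of your own. Each camera call takes 0.05 s, during which the arm holds its last target. There are 200 camera calls.

TASK

The black carburettor has fallen over on the turntable. Tip it back up so that it stands upright on its round steel bowl between the red and yellow jaws, then slide the yellow jaw shut so that it pushes the bowl snugly against the red jaw; pause a moment when you feel it bear, do not squeeze hard, and let go. Leave the small parts on the bench where they lie.

Things in the scene. Friction and masses are not known exactly. Their poses are not given: they have to be found in the camera images.
- turntable: Locked aluminium turntable (does not turn), 250 mm disc, flat top (the bed) 30 mm above the bench. Origin: centre of its underside, z up. Two jaws, 56 mm long along its x and 18 mm high above the bed, face each other along its y: the fixed red one at +y, the sliding yellow one at -y. The carburettor should stand between them with its bowl axis at about x = 0 (within 25 mm).
- fixed_jaw: The fixed red jaw, 56 x 14 x 18 mm. Its frame is the same as the turntable's; its face is the plane y = +52 mm.
- jaw (a joint): Yellow sliding jaw, in m: 0 = fully back (its face at turntable y = -62 mm, 114 mm from the red face); grows as it closes towards +y; range 0 to 0.075; about 0.062 when the 52 mm bowl is held between the faces. Slides with about 2 N of friction and stays where it is left.
- jaw_tab (a point): Centre of the top edge of the upright yellow tab on the sliding jaw (moves with it): a plate 30 mm along turntable x, 10 mm thick along y, top 46 mm above the bed, free to pinch down to 14 mm above the bed, 35 mm behind (-y of) the yellow face. Pinch or push it to slide the jaw.
- carb: Black carburettor, 0.17 to 0.35 kg. Origin: centre of the flat underside of its steel bowl (52 mm across, 24 mm tall); own z runs from bowl to top cover (z = 60 mm) and points up when upright. Throat along own x from -45 mm (air flange, 6 mm thick, 44 mm wide, z = 22 to 60) to +35 mm (mounting flange). At the start it lies on the mounting flange: own x down, own z level, 80 mm high.
- carb_edge (a point): Middle of the straight lower edge of the mounting flange (carburettor x = 35, z = 0; 30 mm wide). When lying this edge is on the bed: the carburettor tips up about it, towards its bowl side, falls onto the bowl by itself after some 40 degrees, and then stands with its bowl axis 35 mm past the edge, between the jaws.
- carb_push (a point): Middle of the edge of the air flange that is flush with the top cover (carburettor x = -40, z = 60). When lying it is 75 mm above the bed on the upright side, 60 mm from the edge: push here, following the arc about the edge, to tip it up. The flange edge is 44 mm wide and 6 mm thick.
- plug_a: Bystander: spark plug with white porcelain, lying, 72 mm long, 18 mm thick.
- plug_b: Bystander: a second such spark plug.
- fuel_cap: Bystander: blue plastic fuel cap, 58 mm across, 20 mm high.
- primer_bulb: Bystander: orange primer bulb, 32 mm across, 19 mm high.
- gap_tool: Bystander: steel gap tool, about 115 x 20 x 9 mm.
- screwdriver: Bystander: screwdriver, 190 mm long, lying.
There are look-alikes about, which are no part of the job. Of the things that look like the carb, the largest one is meant.

How it is judged:
On the way, in this order (a step that is already met when the one before it is completed fails the run):
1. the carburettor stands upright on its bowl on the turntable (angle between carb's own z axis and vertical below 0.12 rad and z of carb in the frame of turntable between 0.026 and 0.034 m), for 0.3 s.
2. the closing jaw presses the standing carburettor against the red jaw (contact force between fixed_jaw and carb above 1 N and value of joint jaw above 0.0575 m and angle between carb's own z axis and vertical below 0.12 rad), for 0.2 s.
At the end, for the whole second after the job is handed in: The carburettor stands on its bowl on the bed (tilt under 7 degrees), at rest, bowl axis within 30 mm of the middle of the jaws along their length and within 5 mm of bearing on the red jaw; the yellow jaw has been slid up to the bowl (jaw at more than 57.5 mm, faces under 56.5 mm apart) (all of step 1 and x of carb in the frame of turntable between -0.03 and 0.03 m and y of carb in the frame of turntable above 0.021 m and value of joint jaw above 0.0575 m and linear speed of carb below 0.02 m/s); the robot touches nothing.
It fails at once if the carburettor is squeezed hard against the red jaw (over 45 N) (contact force between fixed_jaw and carb above 45 N).
It fails at once if a small part on the bench is moved by more than 25 mm (distance of any of plug_a, plug_b, fuel_cap, primer_bulb, gap_tool, screwdriver from where it was at the start of the episode above 0.025 m).
It also fails if it takes over 58 s, if anything falls off the work surface, if the arm or the gripper's body presses on something with over 40 N, if the wrist force passes 120 N, or if a joint passes its speed limit or range.

## Working session

There is one attempt and no reset: what is moved stays moved. The work goes in short steps, Python scripts to look and compute and a tool call to move; the robot and the scene stay as the last step left them, time stands still between calls to the robot, and variables do not carry over. Pictures are saved under pics/ and viewed, at most 10 in all, crops included, and the job is handed in when it is done.

Besides the shell and the picture viewer there is one more tool, called after "Emit:" as name([rows], argument=value, ...), one row to a line, values as JSON. move_arm: Moves the arm, as the interface text tells. Its arguments: {"type":"object","properties":{"moves":{"type":"array"},"grip_force":{"type":"number"}},"required":["moves"]}

```bash
ls; mkdir -p pics
python3 - <<'E'
from cell import *
import cv2,numpy as np
for n in ("scene","top"):
    p,d=camera(n); cv2.imwrite(f"pics/{n}0.png",p); np.savez(f"{n}0.npz",p=p,d=d)
    print(n,get_calibration(n))
s=get_state();print(s)
print(get_calibration("wrist"))
E
```

```text
pics
scene {'fx': 560.2240399983848, 'fy': 560.2240399983848, 'cx': 313.8176904774387, 'cy': 232.40949679637413, 'rvec': array([ 0.87705261,  2.55774928, -1.07265253]), 'tvec': array([ 0.41884383, -0.16946871,  1.51602303])}
top {'fx': 490.5139557631691, 'fy': 490.5139557631691, 'cx': 322.53701273608226, 'cy': 234.9344629765043, 'rvec': array([ 2.18557971, -2.14265783,  0.07231395]), 'tvec': array([0.00280414, 0.56048041, 1.02281939])}
{'time': 0.1, 'joint_pos': array([-1.46549558,  0.42665764,  0.07387545,  1.60653137, -0.03410484,
        1.11080126, -0.06708517]), 'dq': array([ 0.00049233, -0.00016308,  0.00169965, -0.00044067,  0.00214043,
        0.00139886, -0.00065156]), 'tau': array([ 7.99408997e-03, -9.37467742e+01,  3.67723860e+00, -4.55035543e+01,
       -4.84514446e-02,  1.66734355e-02,  6.57091192e-06]), 'tool_pos': array([0.17007937, 0.65283706, 0.22185932]), 'tcp_rot': array([-3.99211228e-01, -3.11606282e+00,  1.78441116e-03]), 'ft_force': array([0.14258359, 0.69166587, 0.16885264]), 'ft_torque': array([0.02504186, 0.02960162, 0.00363402]), 'finger_force': 0.0, 'grip_width': 0.09396860106036364}
{'fx': 410.8087967640134, 'fy': 410.8087967640134, 'cx': 312.52592575556133, 'cy': 232.2403868697177, 'hand_eye': array([[ 5.95122969e-05, -9.58599264e-01, -2.84758577e-01,
         8.25827770e-02],
       [ 9.99999968e-01, -1.26561723e-05,  2.51597312e-04,
        -5.03471532e-04],
       [-2.44784952e-04, -2.84758583e-01,  9.58599233e-01,
        -1.61898238e-01],
       [ 0.00000000e+00,  0.00000000e+00,  0.00000000e+00,
         1.00000000e+00]])}
```

View pics/scene0.png

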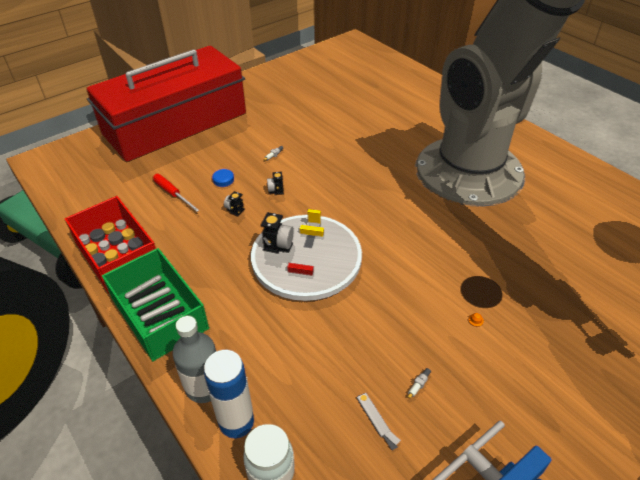

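View pics/top0.png

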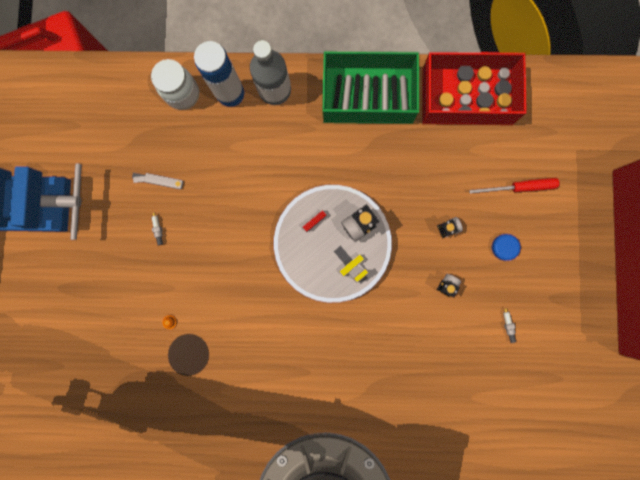

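Scene: the black carburettor on the turntable at scene (275,234) / top (362,220). Candidates for the carb: that one, and two smaller black ones on the bench at scene (235,203) and (276,183), top (451,228) and (450,287). I choose the one on the turntable, as it is the largest. Next is a close crop and the measurements.

```bash
cat > h.py <<'E'
import numpy as np,cv2
from scipy.spatial.transform import Rotation as R
from cell import *
def ray(n,uv,s=None):
    k=get_calibration(n); uv=np.atleast_2d(uv).astype(float)
    r=np.c_[(uv[:,0]-k['cx'])/k['fx'],(uv[:,1]-k['cy'])/k['fy'],np.ones(len(uv))]
    if n=="wrist":
        M=R.from_rotvec(s['tcp_rot']).as_matrix(); H=k['hand_eye']
        return M@H[:3,3]+s['tool_pos'], r@(M@H[:3,:3]).T
    C=R.from_rotvec(k['rvec']).as_matrix()
    return -C.T@k['tvec'], r@C
def plane(n,uv,z,s=None):
    o,r=ray(n,uv,s); return o+r*((z-o[2])/r[:,2])[:,None]
def pts(n,uv,d,s=None):
    uv=np.atleast_2d(uv).astype(int); o,r=ray(n,uv,s); return o+r*d[uv[:,1],uv[:,0]][:,None]
def cloud(n,mask,d,s=None):
    v,u=np.nonzero(mask&(d>0)); return pts(n,np.c_[u,v],d,s)
E
python3 - <<'E'
from h import *
P={n:np.load(n+"0.npz") for n in("scene","top")}
a=cv2.resize(P["scene"]["p"][190:310,235:375],None,fx=2.8,fy=2.8,interpolation=2)
b=cv2.resize(P["top"]["p"][180:305,270:400],None,fx=3,fy=3,interpolation=2)
h=max(a.shape[0],b.shape[0]);f=lambda q:cv2.copyMakeBorder(q,0,h-q.shape[0],0,0,0)
cv2.imwrite("pics/crop.png",np.hstack([f(a),f(b)]))
for n in P:
    p,d=P[n]["p"],P[n]["d"]; hsv=cv2.cvtColor(p,cv2.COLOR_BGR2HSV)
    H,S,V=[hsv[...,i].astype(int) for i in range(3)]
    roi=np.zeros(H.shape,bool)
    if n=="top": roi[180:305,270:400]=1
    else: roi[205:300,245:365]=1
    print(n)
    C=cloud(n,roi,d); print("z pctl",np.percentile(C[:,2],[5,25,50,75,95,99]))
    m=roi&(S<60)&(V>120); c=cloud(n,m,d); print("bed z",np.median(c[:,2]))
    # rim/bench outline: points higher than 15mm
    full=np.zeros(H.shape,bool); v,u=np.nonzero(roi); full[v,u]=(C[:,2]>.02) if len(C)==len(v) else False
    (cx,cy),r=cv2.minEnclosingCircle(cloud(n,full,d)[:,:2].astype(np.float32)); print("disc",cx,cy,r)
    for nm,mm in(("red",((H<5)|(H>174))&(S>180)&(V>90)),("yel",(H>24)&(H<34)&(S>180)&(V>90)),("blk",(V<60))):
        m=roi&mm; c=cloud(n,m,d); 
        print(nm,m.sum(),"z",np.percentile(c[:,2],[5,50,95]).round(3))
        for zr in((.035,.06),(.06,.09),(.09,.13)):
            q=c[(c[:,2]>zr[0])&(c[:,2]<zr[1])]
            if len(q)>8: print("  ",zr,len(q),"minrect",cv2.minAreaRect(q[:,:2].astype(np.float32)))
E
```

```text
scene
z pctl [-0.00130771  0.00223734  0.02989746  0.03231063  0.07998835  0.11108063]
bed z 0.03080584502715622
disc 0.0 0.0 0.0
red 198 z [0.037 0.047 0.05 ]
   (0.035, 0.06) 193 minrect ((0.5910804271697998, 0.0352315828204155), (0.016797790303826332, 0.0535227507352829), 43.06052017211914)
yel 123 z [0.046 0.049 0.078]
   (0.035, 0.06) 92 minrect ((0.49910837411880493, -0.0447026863694191), (0.01705245114862919, 0.05342031270265579), 41.65220642089844)
   (0.06, 0.09) 31 minrect ((0.47808757424354553, -0.06469040364027023), (0.00930502824485302, 0.027767399325966835), 38.51655960083008)
blk 460 z [0.036 0.082 0.112]
   (0.035, 0.06) 141 minrect ((0.5974356532096863, -0.04909805953502655), (0.016641410067677498, 0.059415221214294434), 44.12346267700195)
   (0.06, 0.09) 134 minrect ((0.595090925693512, -0.06685580313205719), (0.04034151881933212, 0.03265745937824249), 41.53313446044922)
   (0.09, 0.13) 166 minrect ((0.5895787477493286, -0.06832173466682434), (0.04507168009877205, 0.035784076899290085), 37.69465255737305)
top
z pctl [-0.00228352  0.00111362  0.02891603  0.03107899  0.06936044  0.1105944 ]
bed z 0.030051165304816885
disc 0.0 0.0 0.0
red 140 z [0.044 0.048 0.05 ]
   (0.035, 0.06) 139 minrect ((0.588066041469574, 0.03169293701648712), (0.01164217572659254, 0.05237980931997299), 39.92141342163086)
yel 205 z [0.045 0.049 0.078]
   (0.035, 0.06) 146 minrect ((0.49168694019317627, -0.04849391058087349), (0.04592064023017883, 0.04547968506813049), 4.700042724609375)
   (0.06, 0.09) 58 minrect ((0.4758664667606354, -0.06572400778532028), (0.00824675802141428, 0.027189983054995537), 41.198081970214844)
blk 172 z [0.037 0.11  0.112]
   (0.035, 0.06) 17 minrect ((0.5727431178092957, -0.08519706130027771), (0.003665047697722912, 0.027551118284463882), 36.55652618408203)
   (0.09, 0.13) 151 minrect ((0.5874431133270264, -0.07102558016777039), (0.040442515164613724, 0.03432055935263634), 36.2800407409668)
```

View pics/crop.png

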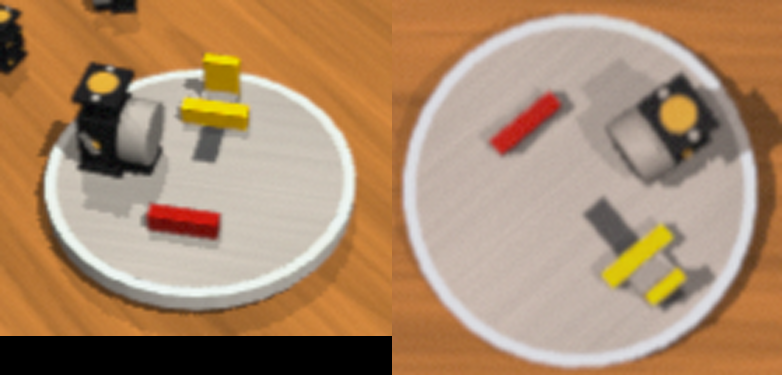

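The crop confirms it: a large black carburettor lying with its steel bowl at crop (640,145) pointing at the gap between the jaws. Red jaw at (525,122), yellow jaw and tab at (645,270). I'll move over it for a closer wrist view.

```bash
cat >> h.py <<'E'
def goal(pos,Rm):
    s=get_state(); M=R.from_rotvec(s['tcp_rot']).as_matrix()
    d=M.T@(np.array(pos)-s['tool_pos']); r=R.from_matrix(M.T@Rm).as_rotvec()
    print("pos",s['tool_pos'].round(4),"delta",d.round(4),"rot",r.round(4))
def down(a): # tool y along angle a (rad) , z down
    y=np.array([np.cos(a),np.sin(a),0]);z=np.array([0,0,-1.]);return np.c_[np.cross(y,z),y,z]
E
python3 - <<'E'
from h import *
goal([.55,-.03,.30],down(np.deg2rad(41)))
E
```

```text
pos [0.1701 0.6528 0.2219] delta [-0.5398 -0.5651 -0.0775] rot [-1.100e-03  4.000e-04  6.004e-01]
```

Emit:
move_arm([
  {"rot": [0, 0, 0], "delta_pos": [-0.027, -0.0283, -0.0039], "hand": 0.3},
  {"rot": [0, 0, 0], "delta_pos": [-0.027, -0.0283, -0.0039], "hand": 0.3},
  {"rot": [0, 0, 0], "delta_pos": [-0.027, -0.0283, -0.0039], "hand": 0.3},
  {"rot": [0, 0, 0], "delta_pos": [-0.027, -0.0283, -0.0039], "hand": 0.3},
  {"rot": [0, 0, 0], "delta_pos": [-0.027, -0.0283, -0.0039], "hand": 0.3},
  {"rot": [0, 0, 0], "delta_pos": [-0.027, -0.0283, -0.0039], "hand": 0.3},
  {"rot": [0, 0, 0], "delta_pos": [-0.027, -0.0283, -0.0039], "hand": 0.3},
  {"rot": [0, 0, 0], "delta_pos": [-0.027, -0.0283, -0.0039], "hand": 0.3},
  {"rot": [0, 0, 0], "delta_pos": [-0.027, -0.0283, -0.0039], "hand": 0.3},
  {"rot": [0, 0, 0], "delta_pos": [-0.027, -0.0283, -0.0039], "hand": 0.3},
  {"rot": [0, 0, 0], "delta_pos": [-0.027, -0.0283, -0.0039], "hand": 0.3},
  {"rot": [0, 0, 0], "delta_pos": [-0.027, -0.0283, -0.0039], "hand": 0.3},
  {"rot": [0, 0, 0], "delta_pos": [-0.027, -0.0283, -0.0039], "hand": 0.3},
  {"rot": [0, 0, 0], "delta_pos": [-0.027, -0.0283, -0.0039], "hand": 0.3},
  {"rot": [0, 0, 0], "delta_pos": [-0.027, -0.0283, -0.0039], "hand": 0.3},
  {"rot": [0, 0, 0], "delta_pos": [-0.027, -0.0283, -0.0039], "hand": 0.3},
  {"rot": [0, 0, 0], "delta_pos": [-0.027, -0.0283, -0.0039], "hand": 0.3},
  {"rot": [0, 0, 0], "delta_pos": [-0.027, -0.0283, -0.0039], "hand": 0.3},
  {"rot": [0, 0, 0], "delta_pos": [-0.027, -0.0283, -0.0039], "hand": 0.3},
  {"rot": [0, 0, 0], "delta_pos": [-0.027, -0.0283, -0.0039], "hand": 0.3},
])

```text
time: 1.77
tool_pos: [0.5504, -0.0325, 0.3007]
tcp_rot: [0.399, 3.116, 0.0]
ft_force: [0.5, 0.7, -0.0]
grip_width: 0.0287
finger_force: 0.0
```

Emit:
move_arm([
  {"rot": [0, 0, 0.1], "delta_pos": [0, 0, 0], "hand": 0.3},
  {"rot": [0, 0, 0.1], "delta_pos": [0, 0, 0], "hand": 0.3},
  {"rot": [0, 0, 0.1], "delta_pos": [0, 0, 0], "hand": 0.3},
  {"rot": [0, 0, 0.1], "delta_pos": [0, 0, 0], "hand": 0.3},
  {"rot": [0, 0, 0.1], "delta_pos": [0, 0, 0], "hand": 0.3},
  {"rot": [0, 0, 0.1], "delta_pos": [0, 0, 0], "hand": 0.3},
  {"rot": [0, 0, 0], "delta_pos": [0, 0, 0], "hand": 0.3},
  {"rot": [0, 0, 0], "delta_pos": [0, 0, 0], "hand": 0.3},
])

```text
time: 2.43
tool_pos: [0.5499, -0.0305, 0.3003]
tcp_rot: [-1.297, -2.861, 0.0]
ft_force: [-0.2, -0.5, -0.5]
grip_width: 0.0285
finger_force: 0.0
```

Run:
```python
from h import *
s=get_state(); p,d=camera("wrist"); cv2.imwrite("pics/w1.png",p); np.savez("w1.npz",p=p,d=d,tool_pos=s['tool_pos'],tcp_rot=s['tcp_rot'])
print(s['time'],s['joint_pos'].round(3))
goal([.55,-.03,.30],down(np.deg2rad(41)))
```

```text
2.4333 [-0.679  0.18   0.717  1.821 -0.127  1.187  0.796]
pos [ 0.5499 -0.0306  0.3004] delta [0.0004 0.0004 0.0004] rot [-0.0003 -0.0001  0.0042]
```

View pics/w1.png

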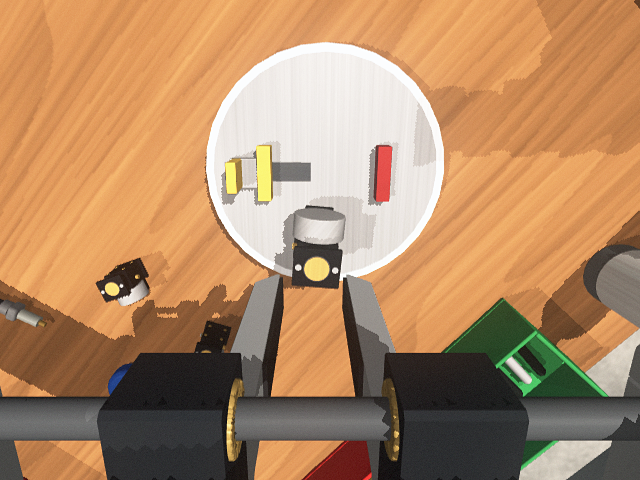

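The wrist view shows the red jaw (383,173), the yellow jaw (264,173), its tab (232,177), the lying carb's air flange (317,267) and its bowl (320,225). Now the precise measurement.

Run:
```python
from h import *
W=np.load("w1.npz"); p,d=W["p"],W["d"]; s=dict(tool_pos=W["tool_pos"],tcp_rot=W["tcp_rot"])
hsv=cv2.cvtColor(p,cv2.COLOR_BGR2HSV);H,S,V=[hsv[...,i].astype(int) for i in range(3)]
def box(u0,u1,v0,v1):
    m=np.zeros(H.shape,bool);m[v0:v1,u0:u1]=1;return m
def rect(nm,m,lo,hi):
    c=cloud("wrist",m,d,s); q=c[(c[:,2]>lo)&(c[:,2]<hi)]
    z=np.median(q[:,2]); r=cv2.minAreaRect(q[:,:2].astype(np.float32)); print(nm,len(q),"z",z.round(4),np.round(r[0],4),np.round(r[1],4),round(r[2],1)); return np.array(r[0])
red=rect("red",box(360,410,130,220)&(S>150)&((H<6)|(H>172)),.043,.053)
yel=rect("yel",box(245,285,130,220)&(S>150)&(H>22)&(H<36),.043,.053)
tab=rect("tab",box(220,245,140,215)&(S>150)&(H>22)&(H<36),.070,.083)
B=box(285,348,180,290)
car=rect("flange",B,.103,.118)
c=cloud("wrist",B&(S<50)&(V>90),d,s);c=c[c[:,2]>.04];print("bowl z",c[:,2].min(),c[:,2].max())
bed=cloud("wrist",box(290,350,80,140),d,s);print("bed",np.median(bed[:,2]))
v=red-tab; a=np.arctan2(v[1],v[0]); print("tab->red angle",np.rad2deg(a))
for a in (np.deg2rad(40.),np.deg2rad(41),np.deg2rad(42)):
    ty=np.array([np.cos(a),np.sin(a)]);tx=np.array([ty[1],-ty[0]]);T0=red-.059*ty
    f=lambda q:np.round([(q-T0)@tx,(q-T0)@ty],4)
    print(np.rad2deg(a),"T0",T0.round(4),"yel",f(yel),"tab",f(tab),"flange",f(car))
    q=c[:,:2]; print(" bowl x",((q-T0)@tx).min(),((q-T0)@tx).max(),"y",((q-T0)@ty).min(),((q-T0)@ty).max())
```

```text
red 722 z 0.0479 [0.59   0.0326] [0.0135 0.0549] 41.2
yel 6 z 0.0478 [ 0.4904 -0.038 ] [0.0133 0.0295] 42.0
tab 19 z 0.0752 [ 0.4773 -0.065 ] [0.0093 0.0281] 41.3
flange 1903 z 0.1101 [ 0.5899 -0.0709] [0.044  0.0386] 36.2
bowl z 0.040390644605040604 0.2904887262756993
bed 0.030065190233654282
tab->red angle 40.88652622515644
40.0 T0 [ 0.5448 -0.0054] yel [-0.01   -0.0626] tab [ 0.0023 -0.0901] flange [ 0.0792 -0.0076]
 bowl x 0.01331160422802349 0.08921755028567262 y -0.031049892854148244 0.02037458698666774
41.0 T0 [ 0.5455 -0.0061] yel [-0.0121 -0.0624] tab [-0.0003 -0.0901] flange [ 0.078 -0.009]
 bowl x 0.012336971248436935 0.08841250251954196 y -0.031910856649291844 0.019604814866689753
42.0 T0 [ 0.5462 -0.0069] yel [-0.0142 -0.0622] tab [-0.0029 -0.0901] flange [ 0.0768 -0.0103]
 bowl x 0.011358580307897135 0.08758052344867265 y -0.032912334173463426 0.018847042901733037
```

Run:
```python
from h import *
goal([.6188,-.1104,.115],down(np.deg2rad(36.2)))
```

```text
pos [ 0.5499 -0.0306  0.3004] delta [-0.1055 -0.0008  0.1853] rot [-0.0003 -0.0001  0.088 ]
```

Emit:
move_arm([
  {"rot": [0, 0, 0], "delta_pos": [-0.0211, 0, 0], "hand": 0.2},
  {"rot": [0, 0, 0], "delta_pos": [-0.0211, 0, 0], "hand": 0.2},
  {"rot": [0, 0, 0], "delta_pos": [-0.0211, 0, 0], "hand": 0.2},
  {"rot": [0, 0, 0], "delta_pos": [-0.0211, 0, 0], "hand": 0.2},
  {"rot": [0, 0, 0], "delta_pos": [-0.0211, -0.0008, 0], "hand": 0.2},
  {"rot": [0, 0, 0.088], "delta_pos": [0, 0, 0], "hand": 0.2},
  {"rot": [0, 0, 0], "delta_pos": [0, 0, 0.0232], "hand": 0.2},
  {"rot": [0, 0, 0], "delta_pos": [0, 0, 0.0232], "hand": 0.2},
  {"rot": [0, 0, 0], "delta_pos": [0, 0, 0.0232], "hand": 0.2},
  {"rot": [0, 0, 0], "delta_pos": [0, 0, 0.0232], "hand": 0.2},
  {"rot": [0, 0, 0], "delta_pos": [0, 0, 0.0232], "hand": 0.2},
  {"rot": [0, 0, 0], "delta_pos": [0, 0, 0.0232], "hand": 0.2},
  {"rot": [0, 0, 0], "delta_pos": [0, 0, 0.0232], "hand": 0.2},
  {"rot": [0, 0, 0], "delta_pos": [0, 0, 0.0232], "hand": 0.2},
  {"rot": [0, 0, 0], "delta_pos": [0, 0, 0], "hand": 0.2},
  {"rot": [0, 0, 0], "delta_pos": [0, 0, 0], "hand": 0.2},
])

```text
time: 3.82
tool_pos: [0.6181, -0.1109, 0.1144]
tcp_rot: [-1.424, -2.799, 0.002]
ft_force: [0.6, 0.2, 1.4]
grip_width: 0.0186
finger_force: 0.0
```

Run:
```python
from h import *
s=get_state();print(s['time'],s['joint_pos'].round(3),s['ft_force'])
goal([.6188,-.1104,.115],down(np.deg2rad(36.2)))
p,d=camera("scene");cv2.imwrite("pics/s1.png",cv2.resize(p[120:330,170:450],None,fx=2,fy=2))
```

```text
3.8167 [-0.402  0.543  0.647  1.836 -0.408  0.901  1.065] [0.63450737 0.24792586 1.42927215]
pos [ 0.6181 -0.1109  0.1144] delta [ 0.      0.0009 -0.0006] rot [-0.0018 -0.0011 -0.0022]
```

View pics/s1.png

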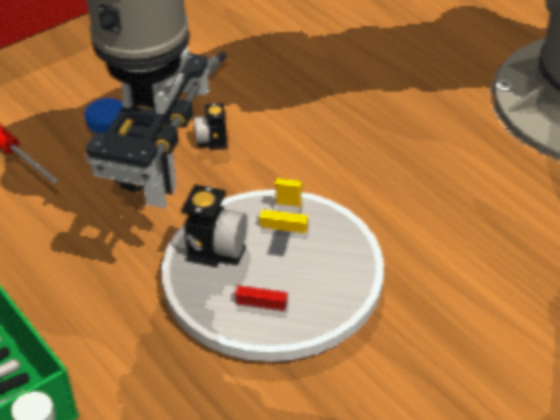

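The fingers at (155,185) stand just outside the air flange at (205,210). I'll approach to light contact.

Emit:
move_arm([
  {"rot": [0, 0, 0], "delta_pos": [0.006, 0, 0], "hand": 0.2},
  {"rot": [0, 0, 0], "delta_pos": [0.006, 0, 0], "hand": 0.2},
  {"rot": [0, 0, 0], "delta_pos": [0.006, 0, 0], "hand": 0.2},
  {"rot": [0, 0, 0], "delta_pos": [0.001, 0, 0], "hand": 0.2},
  {"rot": [0, 0, 0], "delta_pos": [0.001, 0, 0], "hand": 0.2},
  {"rot": [0, 0, 0], "delta_pos": [0.001, 0, 0], "hand": 0.2},
  {"rot": [0, 0, 0], "delta_pos": [0, 0, 0], "hand": 0.2},
])

```text
time: 4.45
tool_pos: [0.6064, -0.0936, 0.1151]
tcp_rot: [1.426, 2.799, 0.0]
ft_force: [-0.5, -0.1, -0.0]
grip_width: 0.0192
finger_force: 0.0
```

Emit:
move_arm([
  {"rot": [0, 0, 0], "delta_pos": [0.002, 0, 0], "hand": 0.2},
  {"rot": [0, -0.04, 0], "delta_pos": [0.0034, 0, -0.0027], "hand": 0.2},
  {"rot": [0, -0.04, 0], "delta_pos": [0.0034, 0, -0.0027], "hand": 0.2},
  {"rot": [0, -0.04, 0], "delta_pos": [0.0034, 0, -0.0027], "hand": 0.2},
  {"rot": [0, -0.04, 0], "delta_pos": [0.0034, 0, -0.0027], "hand": 0.2},
  {"rot": [0, -0.04, 0], "delta_pos": [0.0034, 0, -0.0027], "hand": 0.2},
  {"rot": [0, -0.04, 0], "delta_pos": [0.0034, 0, -0.0027], "hand": 0.2},
  {"rot": [0, -0.04, 0], "delta_pos": [0.0034, 0, -0.0027], "hand": 0.2},
])

```text
time: 5.12
tool_pos: [0.59, -0.0714, 0.1311]
tcp_rot: [1.311, 2.569, -0.185]
ft_force: [1.0, -0.3, 0.5]
grip_width: 0.0189
finger_force: 0.2
```

Run:
```python
from h import *
s=get_state();print(s['time'],s['joint_pos'].round(3),s['ft_force'])
p,d=camera("scene");cv2.imwrite("pics/s2.png",cv2.resize(p[120:330,170:450],None,fx=2,fy=2))
```

```text
5.1167 [-0.813  0.444  0.86   2.057 -0.171  0.625  0.727] [ 1.01811458 -0.30571899  0.45254829]
```

View pics/s2.png

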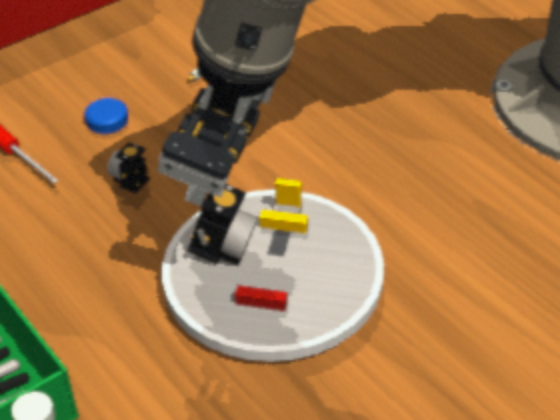

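The carb is tipping about its edge; the fingers are still on the flange at (205,190). I'll continue along the arc.

Emit:
move_arm([
  {"rot": [0, -0.04, 0], "delta_pos": [0.0034, 0, -0.0027], "hand": 0.2},
  {"rot": [0, -0.04, 0], "delta_pos": [0.0034, 0, -0.0027], "hand": 0.2},
  {"rot": [0, -0.04, 0], "delta_pos": [0.0034, 0, -0.0027], "hand": 0.2},
  {"rot": [0, -0.04, 0], "delta_pos": [0.0034, 0, -0.0027], "hand": 0.2},
  {"rot": [0, -0.04, 0], "delta_pos": [0.0034, 0, -0.0027], "hand": 0.2},
  {"rot": [0, -0.04, 0], "delta_pos": [0.0034, 0, -0.0027], "hand": 0.2},
])

```text
time: 5.67
tool_pos: [0.5755, -0.0512, 0.1385]
tcp_rot: [1.208, 2.368, -0.321]
ft_force: [0.4, 0.6, -0.4]
grip_width: 0.0186
finger_force: 0.0
```

Run:
```python
from h import *
s=get_state();print(s['time'],s['joint_pos'].round(3),s['ft_force'],R.from_rotvec(s['tcp_rot']).as_matrix().round(3))
```

```text
5.6667 [-1.184  0.536  1.115  2.19  -0.021  0.456  0.456] [ 0.39200062  0.61555839 -0.40721073] [[-0.509  0.809  0.293]
 [ 0.702  0.587 -0.403]
 [-0.498  0.001 -0.867]]
```

Emit:
move_arm([
  {"rot": [0, -0.03, 0], "delta_pos": [0.0034, 0, -0.0026], "hand": 0.2},
  {"rot": [0, -0.03, 0], "delta_pos": [0.0034, 0, -0.0026], "hand": 0.2},
  {"rot": [0, -0.03, 0], "delta_pos": [0.0034, 0, -0.0025], "hand": 0.2},
  {"rot": [0, -0.03, 0], "delta_pos": [0.0034, 0, -0.0025], "hand": 0.2},
  {"rot": [0, -0.03, 0], "delta_pos": [0.0034, 0, -0.0024], "hand": 0.2},
  {"rot": [0, 0, 0], "delta_pos": [0, 0, 0], "hand": 0.2},
])

```text
time: 6.17
tool_pos: [0.5625, -0.0331, 0.1386]
tcp_rot: [1.139, 2.242, -0.401]
ft_force: [0.0, 0.9, -0.6]
grip_width: 0.0188
finger_force: 0.0
```

Run:
```python
from h import *
s=get_state();print(s['time'],s['joint_pos'].round(3),s['ft_force'],R.from_rotvec(s['tcp_rot']).as_matrix().round(3))
p,d=camera("scene");cv2.imwrite("pics/s3.png",cv2.resize(p[120:330,170:450],None,fx=2,fy=2))
```

```text
6.1667 [-1.374  0.684  1.229  2.259 -0.012  0.375  0.328] [ 0.02989394  0.93492266 -0.564736  ] [[-0.462  0.808  0.365]
 [ 0.632  0.589 -0.504]
 [-0.622 -0.003 -0.783]]
```

View pics/s3.png

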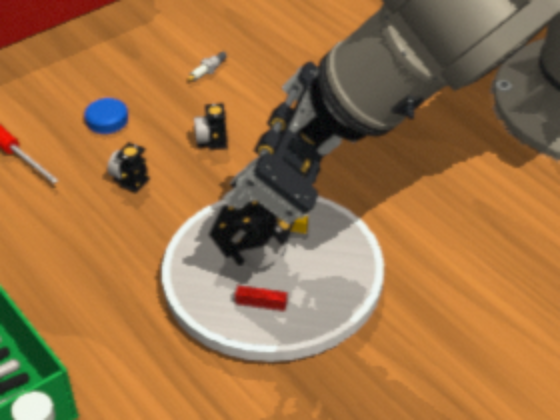

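The carb is at about 40° tilt, still leaning on the fingers at (250,200). A little further, inward only.

Emit:
move_arm([
  {"rot": [0, -0.01, 0], "delta_pos": [0.0031, 0, -0.0023], "hand": 0.2},
  {"rot": [0, -0.01, 0], "delta_pos": [0.0031, 0, -0.0023], "hand": 0.2},
  {"rot": [0, -0.01, 0], "delta_pos": [0.0031, 0, -0.0023], "hand": 0.2},
  {"rot": [0, -0.01, 0], "delta_pos": [0.0031, 0, -0.0023], "hand": 0.2},
  {"rot": [0, 0, 0], "delta_pos": [0, 0, 0], "hand": 0.2},
  {"rot": [0, 0, 0], "delta_pos": [0, 0, 0], "hand": 0.2},
  {"rot": [0, 0, 0], "delta_pos": [0, 0, 0], "hand": 0.2},
])

```text
time: 6.8
tool_pos: [0.554, -0.0216, 0.1388]
tcp_rot: [1.125, 2.207, -0.417]
ft_force: [0.1, -0.8, 0.0]
grip_width: 0.0185
finger_force: 0.0
```

Run:
```python
from h import *
s=get_state();print(s['time'],s['joint_pos'].round(3),s['ft_force'])
q,_=camera("top");p,d=camera("scene");cv2.imwrite("pics/s4.png",np.hstack([cv2.resize(p[170:310,220:370],None,fx=2.5,fy=2.5),cv2.resize(q[180:320,260:410],None,fx=2.5,fy=2.5)]))
```

```text
6.8 [-1.437  0.73   1.255  2.28  -0.02   0.366  0.286] [ 0.10869187 -0.83857662  0.03191811]
```

View pics/s4.png

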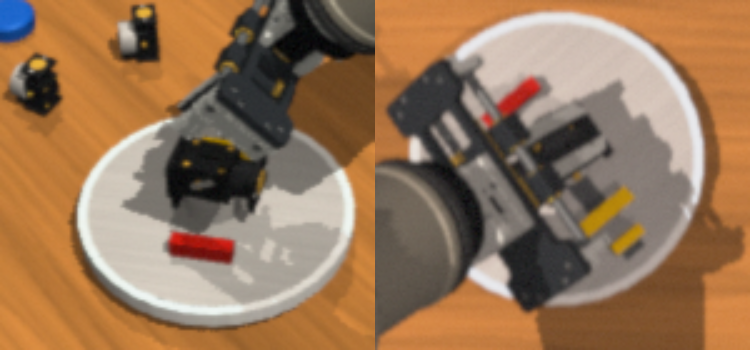

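The carb has dropped upright onto its bowl (left crop (215,170)), with the fingers clear above it. I'll retract upwards and untilt.

Emit:
move_arm([
  {"rot": [0, 0, 0], "delta_pos": [-0.0128, 0, -0.0154], "hand": 0.3},
  {"rot": [0, 0, 0], "delta_pos": [-0.0128, 0, -0.0154], "hand": 0.3},
  {"rot": [0, 0, 0], "delta_pos": [-0.0128, 0, -0.0154], "hand": 0.3},
  {"rot": [0, 0, 0], "delta_pos": [-0.0128, 0, -0.0154], "hand": 0.3},
  {"rot": [0, 0, 0], "delta_pos": [-0.0128, 0, -0.0154], "hand": 0.3},
  {"rot": [0, 0.1, 0], "delta_pos": [0, 0, -0.01], "hand": 0.3},
  {"rot": [0, 0.1, 0], "delta_pos": [0, 0, -0.01], "hand": 0.3},
  {"rot": [0, 0.1, 0], "delta_pos": [0, 0, -0.01], "hand": 0.3},
  {"rot": [0, 0.1, 0], "delta_pos": [0, 0, -0.01], "hand": 0.3},
  {"rot": [0, 0.1, 0], "delta_pos": [0, 0, -0.01], "hand": 0.3},
  {"rot": [0, 0.1, 0], "delta_pos": [0, 0, -0.01], "hand": 0.3},
  {"rot": [0, 0.08, 0], "delta_pos": [0, 0, 0], "hand": 0.3},
  {"rot": [0, 0, 0], "delta_pos": [0, 0, 0], "hand": 0.3},
  {"rot": [0, 0, 0], "delta_pos": [0, 0, 0], "hand": 0.3},
])

```text
time: 8.07
tool_pos: [0.5376, -0.002, 0.2914]
tcp_rot: [1.42, 2.767, -0.026]
ft_force: [-1.2, -0.8, -0.4]
grip_width: 0.0282
finger_force: 0.0
```

Run:
```python
from h import *
s=get_state(); p,d=camera("wrist"); cv2.imwrite("pics/w2.png",p); np.savez("w2.npz",p=p,d=d,tool_pos=s['tool_pos'],tcp_rot=s['tcp_rot'])
print(s['time'],s['joint_pos'].round(3),s['ft_force'])
goal([.48,-.06,.3],down(np.deg2rad(41.2)))
hsv=cv2.cvtColor(p,cv2.COLOR_BGR2HSV);H,S,V=[hsv[...,i].astype(int) for i in range(3)]
c=cloud("wrist",d>0,d,s)
a=np.deg2rad(41.2);ty=np.array([np.cos(a),np.sin(a)]);tx=np.array([ty[1],-ty[0]]);T0=np.array([.5456,-.0063])
X=(c[:,:2]-T0)@tx;Y=(c[:,:2]-T0)@ty;Z=c[:,2]
def f(nm,k):
    r=cv2.minAreaRect(np.c_[X,Y][k].astype(np.float32)) if k.sum()>5 else None
    print(nm,k.sum(),np.median(Z[k]) if k.any() else None,r)
w=(abs(X)<.07)
f("carbtop",w&(abs(Y)<.05)&(Z>.08)&(Z<.1))
f("tab",w&(Y<-.07)&(Y>-.12)&(Z>.068)&(Z<.085)&(abs(X)<.03))
f("yjaw",w&(Y<-.04)&(Y>-.085)&(Z>.043)&(Z<.053))
f("red",w&(Y>.04)&(Y<.075)&(Z>.043)&(Z<.053))
```

```text
8.0667 [-1.085  0.214  1.116  1.885 -0.179  1.146  0.715] [-1.1632873  -0.83079601 -0.42404509]
pos [ 5.373e-01 -5.000e-04  2.911e-01] delta [-0.015  -0.0813 -0.0083] rot [-0.0032  0.0354 -0.0939]
carbtop 3748 0.0895215928598877 ((-0.0018319003283977509, -0.0013272091746330261), (0.04791730269789696, 0.08135364949703217), 83.52423858642578)
tab 374 0.07551060033485626 ((-5.539506673812866e-06, -0.09025603532791138), (0.030062971636652946, 0.010425270535051823), 0.2014596313238144)
yjaw 848 0.0475173021129392 ((2.2862106561660767e-05, -0.07009179145097733), (0.055930618196725845, 0.029806504026055336), 0.08396527916193008)
red 796 0.04775727239920971 ((0.0005345828831195831, 0.05883771553635597), (0.014295550994575024, 0.05618220940232277), 89.85850524902344)
```

View pics/w2.png

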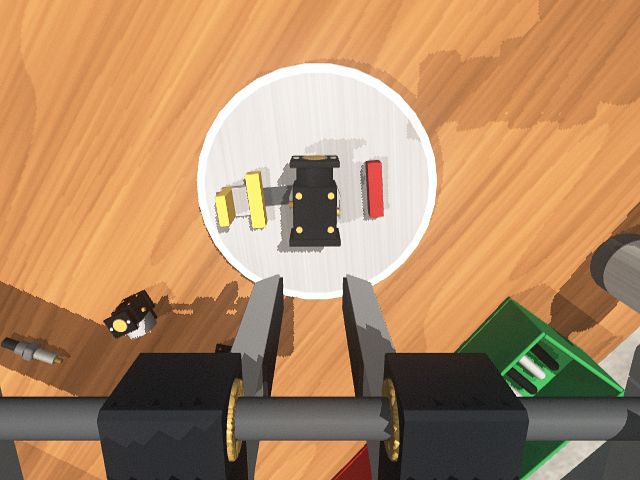

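The carb stands upright between the jaws (315,200), top at 89.5 mm; its axis is within 3 mm of the middle. Tab at (222,208). Next, the tab.

Emit:
move_arm([
  {"rot": [0, 0.035, 0], "delta_pos": [0, 0, 0], "hand": 0.3},
  {"rot": [0, 0, -0.094], "delta_pos": [0, 0, 0], "hand": 0.3},
  {"rot": [0, 0, 0], "delta_pos": [0, -0.02, 0], "hand": 0.3},
  {"rot": [0, 0, 0], "delta_pos": [0, -0.02, 0], "hand": 0.3},
  {"rot": [0, 0, 0], "delta_pos": [0, -0.02, 0], "hand": 0.3},
  {"rot": [0, 0, 0], "delta_pos": [0, -0.02, 0], "hand": 0.3},
  {"rot": [0, 0, 0], "delta_pos": [0, 0, 0], "hand": 0.3},
  {"rot": [0, 0, 0], "delta_pos": [0, 0, 0], "hand": 0.3},
])

```text
time: 8.78
tool_pos: [0.4769, -0.0506, 0.2912]
tcp_rot: [-1.289, -2.863, -0.003]
ft_force: [0.0, 1.1, 0.7]
grip_width: 0.0284
finger_force: 0.0
```

Run:
```python
from h import *
s=get_state();print(s['time'],s['joint_pos'].round(3))
goal([.4777,-.0658,.066],down(np.deg2rad(41.2)))
```

```text
8.7833 [-1.129  0.002  1.138  1.985 -0.005  1.156  0.735]
pos [ 0.4769 -0.0506  0.2912] delta [-0.0124 -0.0098  0.2251] rot [ 0.0013 -0.0023  0.0056]
```

Emit:
move_arm([
  {"rot": [0, 0, 0.005], "delta_pos": [-0.0124, -0.0098, 0], "hand": 0.3},
  {"rot": [0, 0, 0], "delta_pos": [0, 0, 0.02], "hand": 0.3},
  {"rot": [0, 0, 0], "delta_pos": [0, 0, 0.03], "hand": 0.3},
  {"rot": [0, 0, 0], "delta_pos": [0, 0, 0.03], "hand": 0.3},
  {"rot": [0, 0, 0], "delta_pos": [0, 0, 0.03], "hand": 0.3},
  {"rot": [0, 0, 0], "delta_pos": [0, 0, 0.03], "hand": 0.3},
  {"rot": [0, 0, 0], "delta_pos": [0, 0, 0.03], "hand": 0.3},
  {"rot": [0, 0, 0], "delta_pos": [0, 0, 0], "hand": 0.3},
  {"rot": [0, 0, 0], "delta_pos": [0, 0, 0], "hand": 0.3},
  {"rot": [0, 0, 0], "delta_pos": [0, 0, 0], "hand": 0.3},
])

```text
time: 9.62
tool_pos: [0.4788, -0.0675, 0.1225]
tcp_rot: [-1.3, -2.86, 0.001]
ft_force: [-0.1, 0.4, -0.0]
grip_width: 0.0283
finger_force: 0.0
```

Run:
```python
from h import *
s=get_state();print(s['time'],s['joint_pos'].round(3))
goal([.4777,-.0658,.066],down(np.deg2rad(41.2)))
```

```text
9.6167 [-0.79   0.376  0.975  2.16  -0.432  0.812  1.175]
pos [ 0.4788 -0.0675  0.1225] delta [0.002  0.0003 0.0565] rot [-0.0006 -0.0002 -0.0016]
```

Emit:
move_arm([
  {"rot": [0, 0, 0], "delta_pos": [0.002, 0, 0.014], "hand": 0.3},
  {"rot": [0, 0, 0], "delta_pos": [0, 0, 0.014], "hand": 0.3},
  {"rot": [0, 0, 0], "delta_pos": [0, 0, 0.014], "hand": 0.3},
  {"rot": [0, 0, 0], "delta_pos": [0, 0, 0.014], "hand": 0.3},
  {"rot": [0, 0, 0], "delta_pos": [0, 0, 0], "hand": 0.3},
  {"rot": [0, 0, 0], "delta_pos": [0, 0, 0], "hand": 0},
  {"rot": [0, 0, 0], "delta_pos": [0, 0, 0], "hand": 0},
  {"rot": [0, 0, 0], "delta_pos": [0, 0, 0], "hand": 0},
  {"rot": [0, 0, 0], "delta_pos": [0, 0, 0], "hand": 0},
  {"rot": [0, 0, 0], "delta_pos": [0, 0, 0], "hand": 0},
  {"rot": [0, 0, 0], "delta_pos": [0, 0, 0], "hand": 0},
], grip_force=20)

```text
time: 10.53
tool_pos: [0.4776, -0.0659, 0.0665]
tcp_rot: [-1.301, -2.859, -0.003]
ft_force: [-2.0, 2.3, 14.3]
grip_width: 0.0098
finger_force: 20.0
```

Emit:
move_arm([
  {"rot": [0, 0, 0], "delta_pos": [0, 0, -0.0005], "hand": 0},
  {"rot": [0, 0, 0], "delta_pos": [0, 0, 0], "hand": 0},
  {"rot": [0, 0, 0], "delta_pos": [0, 0, 0], "hand": 0},
])

```text
time: 10.78
tool_pos: [0.4774, -0.066, 0.0666]
tcp_rot: [-1.301, -2.859, -0.002]
ft_force: [-0.3, 1.8, 9.1]
grip_width: 0.0097
finger_force: 20.0
```

Emit:
move_arm([
  {"rot": [0, 0, 0], "delta_pos": [0, 0.004, -0.0003], "hand": 0},
  {"rot": [0, 0, 0], "delta_pos": [0, 0.004, 0], "hand": 0},
  {"rot": [0, 0, 0], "delta_pos": [0, 0.004, 0], "hand": 0},
  {"rot": [0, 0, 0], "delta_pos": [0, 0.004, 0], "hand": 0},
  {"rot": [0, 0, 0], "delta_pos": [0, 0.004, 0], "hand": 0},
  {"rot": [0, 0, 0], "delta_pos": [0, 0.003, 0], "hand": 0},
  {"rot": [0, 0, 0], "delta_pos": [0, 0.002, 0], "hand": 0},
  {"rot": [0, 0, 0], "delta_pos": [0, 0.002, 0], "hand": 0},
  {"rot": [0, 0, 0], "delta_pos": [0, 0.002, 0], "hand": 0},
  {"rot": [0, 0, 0], "delta_pos": [0, 0.002, 0], "hand": 0},
  {"rot": [0, 0, 0], "delta_pos": [0, 0.002, 0], "hand": 0},
  {"rot": [0, 0, 0], "delta_pos": [0, 0, 0], "hand": 0},
])

```text
time: 11.78
tool_pos: [0.5023, -0.0443, 0.0666]
tcp_rot: [-1.301, -2.859, -0.001]
ft_force: [-0.4, -1.1, 9.4]
grip_width: 0.0098
finger_force: 20.0
```

```bash
cat > st.py <<'E'
from h import *
s=get_state();a=np.deg2rad(41.2);ty=np.array([np.cos(a),np.sin(a)]);tx=np.array([ty[1],-ty[0]]);T0=np.array([.5456,-.0063])
q=s['tool_pos'][:2]-T0
print("t",s['time'],"x",q@tx,"y",q@ty,"jaw",q@ty+.097,"F along ty",s['ft_force'][:2]@ty,"z",s['ft_force'][2],s['joint_pos'].round(2))
E
python3 st.py
```

```text
t 11.7833 x 7.371204078315149e-05 y -0.05767028428988251 jaw 0.039329715710117494 F along ty -1.0085146223014347 z 9.430157259586595 [-0.71  0.5   0.84  2.15 -0.57  0.73  1.23]
```

Emit:
move_arm([
  {"rot": [0, 0, 0], "delta_pos": [0, 0.002, 0], "hand": 0},
  {"rot": [0, 0, 0], "delta_pos": [0, 0.002, 0], "hand": 0},
  {"rot": [0, 0, 0], "delta_pos": [0, 0.002, 0], "hand": 0},
  {"rot": [0, 0, 0], "delta_pos": [0, 0.002, 0], "hand": 0},
  {"rot": [0, 0, 0], "delta_pos": [0, 0.002, 0], "hand": 0},
  {"rot": [0, 0, 0], "delta_pos": [0, 0.002, 0], "hand": 0},
  {"rot": [0, 0, 0], "delta_pos": [0, 0.002, 0], "hand": 0},
  {"rot": [0, 0, 0], "delta_pos": [0, 0.002, 0], "hand": 0},
  {"rot": [0, 0, 0], "delta_pos": [0, 0.002, 0], "hand": 0},
  {"rot": [0, 0, 0], "delta_pos": [0, 0, 0], "hand": 0},
  {"rot": [0, 0, 0], "delta_pos": [0, 0, 0], "hand": 0},
])

```text
time: 12.7
tool_pos: [0.5158, -0.0326, 0.0666]
tcp_rot: [-1.301, -2.859, -0.001]
ft_force: [0.0, -0.0, 7.4]
grip_width: 0.0098
finger_force: 20.0
```

```bash
cat >> st.py <<'E'
import sys
if len(sys.argv)>1:
    p,d=camera("wrist");c=cloud("wrist",d>0,d,s)
    X=(c[:,:2]-T0)@tx;Y=(c[:,:2]-T0)@ty;Z=c[:,2]
    k=(abs(X)<.06)&(Y>-.02)&(Y<.08)&(Z>.084)&(Z<.095)
    print("carbtop",k.sum(),np.median(Z[k]),cv2.minAreaRect(np.c_[X,Y][k].astype(np.float32)))
E
python3 st.py 1
```

```text
t 12.7 x 0.0001133664506895896 y -0.039728066968113394 jaw 0.05727193303188661 F along ty 0.0012924627309449945 z 7.443468524650331 [-0.72  0.52  0.84  2.12 -0.58  0.74  1.21]
carbtop 13550 0.08953722268030982 ((-0.005795421078801155, 0.02496015466749668), (0.04578832536935806, 0.06648759543895721), 80.8418960571289)
```

Emit:
move_arm([
  {"rot": [0, 0, 0], "delta_pos": [0, 0.001, 0], "hand": 0},
  {"rot": [0, 0, 0], "delta_pos": [0, 0.001, 0], "hand": 0},
  {"rot": [0, 0, 0], "delta_pos": [0, 0.0005, 0], "hand": 0},
  {"rot": [0, 0, 0], "delta_pos": [0, 0.0005, 0], "hand": 0},
  {"rot": [0, 0, 0], "delta_pos": [0, 0, 0], "hand": 0},
  {"rot": [0, 0, 0], "delta_pos": [0, 0, 0], "hand": 0},
])

```text
time: 13.25
tool_pos: [0.5178, -0.0308, 0.0666]
tcp_rot: [-1.301, -2.859, -0.0]
ft_force: [-1.5, -2.1, 9.2]
grip_width: 0.0099
finger_force: 20.0
```

```bash
python3 st.py
```

```text
t 13.25 x 0.00011850013773261677 y -0.037076817796387315 jaw 0.05992318220361269 F along ty -2.5544170005143694 z 9.196042805325515 [-0.72  0.52  0.84  2.12 -0.58  0.74  1.21]
```

Emit:
move_arm([
  {"rot": [0, 0, 0], "delta_pos": [0, 0.0005, 0], "hand": 0},
  {"rot": [0, 0, 0], "delta_pos": [0, 0.0005, 0], "hand": 0},
  {"rot": [0, 0, 0], "delta_pos": [0, 0.0005, 0], "hand": 0},
  {"rot": [0, 0, 0], "delta_pos": [0, 0, 0], "hand": 0},
  {"rot": [0, 0, 0], "delta_pos": [0, 0, 0], "hand": 0},
])

```text
time: 13.67
tool_pos: [0.5189, -0.0298, 0.0666]
tcp_rot: [-1.301, -2.859, -0.0]
ft_force: [-0.7, -2.4, 9.4]
grip_width: 0.0102
finger_force: 20.0
```

```bash
python3 st.py
```

```text
t 13.6667 x 0.00013870727700892232 y -0.03556969747558509 jaw 0.06143030252441491 F along ty -2.144671413463172 z 9.424539803045466 [-0.72  0.52  0.84  2.12 -0.58  0.74  1.21]
```

Emit:
move_arm([
  {"rot": [0, 0, 0], "delta_pos": [0, 0.0003, 0], "hand": 0},
  {"rot": [0, 0, 0], "delta_pos": [0, 0.0003, 0], "hand": 0},
  {"rot": [0, 0, 0], "delta_pos": [0, 0, 0], "hand": 0},
  {"rot": [0, 0, 0], "delta_pos": [0, 0, 0], "hand": 0},
])

```text
time: 14.0
tool_pos: [0.5193, -0.0295, 0.0666]
tcp_rot: [-1.301, -2.858, -0.0]
ft_force: [-2.4, -1.5, 9.9]
grip_width: 0.0099
finger_force: 20.0
```

```bash
python3 st.py
```

```text
t 14.0 x 0.00012195358816847753 y -0.03504452648583918 jaw 0.06195547351416082 F along ty -2.7915156694899754 z 9.883816590480285 [-0.72  0.52  0.84  2.12 -0.58  0.75  1.21]
```

Emit:
move_arm([
  {"rot": [0, 0, 0], "delta_pos": [0, 0.0003, 0], "hand": 0},
  {"rot": [0, 0, 0], "delta_pos": [0, 0.0003, 0], "hand": 0},
  {"rot": [0, 0, 0], "delta_pos": [0, 0, 0], "hand": 0},
  {"rot": [0, 0, 0], "delta_pos": [0, 0, 0], "hand": 0},
])

```text
time: 14.33
tool_pos: [0.5198, -0.0291, 0.0666]
tcp_rot: [-1.301, -2.859, -0.0]
ft_force: [-1.7, -2.4, 10.3]
grip_width: 0.0101
finger_force: 20.0
```

```bash
python3 st.py
```

```text
t 14.3333 x 0.00013724875875848806 y -0.03444193979197228 jaw 0.06255806020802773 F along ty -2.828308080862726 z 10.277263763762376 [-0.72  0.52  0.84  2.12 -0.58  0.75  1.21]
```

Emit:
move_arm([
  {"rot": [0, 0, 0], "delta_pos": [0, 0.0003, 0], "hand": 0},
  {"rot": [0, 0, 0], "delta_pos": [0, 0.0003, 0], "hand": 0},
  {"rot": [0, 0, 0], "delta_pos": [0, 0, 0], "hand": 0},
  {"rot": [0, 0, 0], "delta_pos": [0, 0, 0], "hand": 0},
])

```text
time: 14.67
tool_pos: [0.5198, -0.0291, 0.0666]
tcp_rot: [-1.301, -2.858, 0.0]
ft_force: [-4.2, -4.7, 12.6]
grip_width: 0.0098
finger_force: 20.0
```

```bash
python3 st.py
```

```text
t 14.6667 x 0.00013833730678926 y -0.034453003263509224 jaw 0.06254699673649078 F along ty -6.240859125246878 z 12.582893535227969 [-0.72  0.52  0.84  2.11 -0.58  0.75  1.21]
```

It bears: the jaw has stalled and the force is rising. A touch more, then pause.

Emit:
move_arm([
  {"rot": [0, 0, 0], "delta_pos": [0, 0.0005, 0], "hand": 0},
  {"rot": [0, 0, 0], "delta_pos": [0, 0, 0], "hand": 0},
  {"rot": [0, 0, 0], "delta_pos": [0, 0, 0], "hand": 0},
  {"rot": [0, 0, 0], "delta_pos": [0, 0, 0], "hand": 0},
  {"rot": [0, 0, 0], "delta_pos": [0, 0, 0], "hand": 0},
  {"rot": [0, 0, 0], "delta_pos": [0, 0, 0], "hand": 0},
])

```text
time: 15.17
tool_pos: [0.5198, -0.029, 0.0665]
tcp_rot: [-1.302, -2.857, 0.001]
ft_force: [-6.5, -6.1, 15.5]
grip_width: 0.0102
finger_force: 20.0
```

```bash
python3 st.py 1
```

```text
t 15.1667 x 0.00010792573682446483 y -0.034379086385429296 jaw 0.0626209136145707 F along ty -8.937639159228743 z 15.531694839549733 [-0.72  0.52  0.84  2.11 -0.58  0.75  1.2 ]
carbtop 13667 0.08951578215993325 ((-0.013118541799485683, 0.027864020317792892), (0.0710543543100357, 0.06570082902908325), 52.75939178466797)
```

Emit:
move_arm([
  {"rot": [0, 0, 0], "delta_pos": [0, 0, 0], "hand": 0.25},
  {"rot": [0, 0, 0], "delta_pos": [0, 0, 0], "hand": 0.25},
  {"rot": [0, 0, 0], "delta_pos": [0, 0, 0], "hand": 0.25},
  {"rot": [0, 0, 0], "delta_pos": [0, 0, 0], "hand": 0.25},
  {"rot": [0, 0, 0], "delta_pos": [0, 0, -0.01], "hand": 0.25},
  {"rot": [0, 0, 0], "delta_pos": [0, 0, -0.015], "hand": 0.25},
  {"rot": [0, 0, 0], "delta_pos": [0, 0, -0.03], "hand": 0.25},
  {"rot": [0, 0, 0], "delta_pos": [0, 0, -0.03], "hand": 0.25},
  {"rot": [0, 0, 0], "delta_pos": [0, 0, -0.03], "hand": 0.25},
  {"rot": [0, 0, 0], "delta_pos": [0, 0, -0.03], "hand": 0.25},
  {"rot": [0, 0, 0], "delta_pos": [0, 0, -0.03], "hand": 0.25},
  {"rot": [0, 0, 0], "delta_pos": [0, 0, -0.03], "hand": 0.25},
  {"rot": [0, 0, 0], "delta_pos": [0, 0, 0], "hand": 0.25},
  {"rot": [0, 0, 0], "delta_pos": [0, 0, 0], "hand": 0.25},
])

```text
time: 16.38
tool_pos: [0.5211, -0.0281, 0.2728]
tcp_rot: [1.3, 2.86, 0.005]
ft_force: [-0.3, 0.3, -0.7]
grip_width: 0.0233
finger_force: 0.0
```

Run:
```python
from h import *
s=get_state();a=np.deg2rad(41.2);ty=np.array([np.cos(a),np.sin(a)]);tx=np.array([ty[1],-ty[0]]);T0=np.array([.5456,-.0063])
p,d=camera("wrist");cv2.imwrite("pics/w3.png",p);c=cloud("wrist",d>0,d,s)
print(s['time'],s['tool_pos'],s['ft_force'])
X=(c[:,:2]-T0)@tx;Y=(c[:,:2]-T0)@ty;Z=c[:,2]
for nm,k in(("carb",(abs(X)<.06)&(Y>-.02)&(Y<.08)&(Z>.084)&(Z<.095)),("tab",(abs(X)<.03)&(Y>-.06)&(Y<-.015)&(Z>.07)&(Z<.082))):
    print(nm,k.sum(),np.median(Z[k]),cv2.minAreaRect(np.c_[X,Y][k].astype(np.float32)))
```

```text
16.3833 [ 0.52106224 -0.02811263  0.27275745] [-0.34562831  0.26395832 -0.73410005]
carb 3893 0.08964934108940908 ((0.002062298357486725, 0.02764223702251911), (0.047799501568078995, 0.08099594712257385), 77.44800567626953)
tab 365 0.07560154244819978 ((1.8992461264133453e-05, -0.03441839665174484), (0.009069673717021942, 0.029988333582878113), 89.6583480834961)
```

View pics/w3.png

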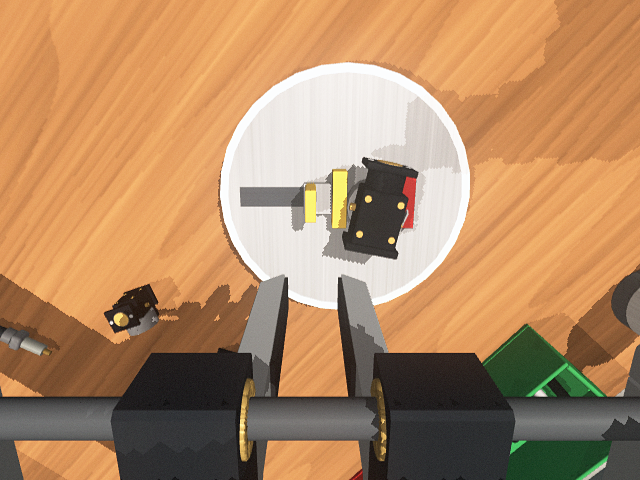

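The carb stands upright between the jaws (380,205), the jaw is shut on the bowl (joint at about 62.6 mm), and the gripper is clear. I'm handing it in.

```bash
python3 -c "
from cell import *
print(finish_job())"
```

```text
the job is handed in; nothing more can be done
None
```

The carburettor is tipped upright on its bowl, the yellow jaw is closed until the bowl bore lightly on the red jaw (about 9 N at the wrist), the gripper has let go, and the job is handed in at about 16 s; no verdict was returned.

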